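# Turn the catches in over the glass

### The job

Lock the new pane into the window sash: push the two catches that are turned away round with a fingertip until each points straight in over the glass, square to its rail. Push gently; do not pinch the catches or lean on the glass. Leave the two catches that already point in, the pane and everything lying around where they are.

Things in the scene. Friction and masses are not known exactly. Their poses are not given: they have to be found in the camera images.
- sash: the white window sash, fixed to the bench: a rectangular frame 220 mm along its x, 240 mm along its y, 30 mm high, rails 36 mm wide; origin at the centre of its underside, on the bench (z = 0), z up. Its left (+y) and right (-y) rails carry two turn catches each
- pane: the glass pane, loose in the sash's rebate, 144 x 164 x 7 mm, its top 1 mm below the top of the rails; origin at the centre of its underside, 22 mm above the bench
- catch_1_pivot (a point): on the vertical pivot axis of turn catch 1, on the middle line of the left (+y) rail, 40 mm above the bench, at half the height of the catch's arm. Its own x axis is fixed and points square to the rail, in over the pane; z up
- catch_1 (a joint): angle of turn catch 1, rad: 0 (and equally 6.283) when its arm points straight in over the pane, square to the rail; grows counter-clockwise seen from above; 3.142 = pointing straight out, away from the pane; stops at -0.35 and 6.63
- catch_1_tip (a point): middle of the outer end face of catch 1's arm, 58 mm from its pivot; x axis along the arm, outward. The catch is one dark steel bar, 14 mm wide and high (33 to 47 mm above the bench, 3 mm clear of the rail, 4 mm of the pane), on one side of a round hub 22 mm across. It turns stiffly (about 0.06 N m, or 1.3 N at 45 mm from the pivot) and stays where it is left
- catch_2_pivot (a point): on the vertical pivot axis of turn catch 2, on the middle line of the left (+y) rail, 40 mm above the bench, at half the height of the catch's arm. Its own x axis is fixed and points square to the rail, in over the pane; z up
- catch_2 (a joint): angle of turn catch 2, rad: 0 (and equally 6.283) when its arm points straight in over the pane, square to the rail; grows counter-clockwise seen from above; 3.142 = pointing straight out, away from the pane; stops at -0.35 and 6.63
- catch_2_tip (a point): middle of the outer end face of catch 2's arm, 58 mm from its pivot; x axis along the arm, outward. The catch is one dark steel bar, 14 mm wide and high (33 to 47 mm above the bench, 3 mm clear of the rail, 4 mm of the pane), on one side of a round hub 22 mm across. It turns stiffly (about 0.06 N m, or 1.3 N at 45 mm from the pivot) and stays where it is left
- catch_3_pivot (a point): on the vertical pivot axis of turn catch 3, on the middle line of the right (-y) rail, 40 mm above the bench, at half the height of the catch's arm. Its own x axis is fixed and points square to the rail, in over the pane; z up
- catch_3 (a joint): angle of turn catch 3, rad: 0 (and equally 6.283) when its arm points straight in over the pane, square to the rail; grows counter-clockwise seen from above; 3.142 = pointing straight out, away from the pane; stops at -0.35 and 6.63
- catch_3_tip (a point): middle of the outer end face of catch 3's arm, 58 mm from its pivot; x axis along the arm, outward. The catch is one dark steel bar, 14 mm wide and high (33 to 47 mm above the bench, 3 mm clear of the rail, 4 mm of the pane), on one side of a round hub 22 mm across. It turns stiffly (about 0.06 N m, or 1.3 N at 45 mm from the pivot) and stays where it is left
- catch_4_pivot (a point): on the vertical pivot axis of turn catch 4, on the middle line of the right (-y) rail, 40 mm above the bench, at half the height of the catch's arm. Its own x axis is fixed and points square to the rail, in over the pane; z up
- catch_4 (a joint): angle of turn catch 4, rad: 0 (and equally 6.283) when its arm points straight in over the pane, square to the rail; grows counter-clockwise seen from above; 3.142 = pointing straight out, away from the pane; stops at -0.35 and 6.63
- catch_4_tip (a point): middle of the outer end face of catch 4's arm, 58 mm from its pivot; x axis along the arm, outward. The catch is one dark steel bar, 14 mm wide and high (33 to 47 mm above the bench, 3 mm clear of the rail, 4 mm of the pane), on one side of a round hub 22 mm across. It turns stiffly (about 0.06 N m, or 1.3 N at 45 mm from the pivot) and stays where it is left
- cork_block: cork sanding block lying on the middle of the pane, 50 x 26 x 24 mm; origin at the centre of its underside
- screwdriver: loose screwdriver lying beside the sash on its right (-y) side
- hammer: loose hammer lying beside the sash on its left (+y) side
- points_jar: small closed jar, 48 mm across and 60 mm high, standing beyond the sash
- pot: terracotta pot, 80 mm across and 75 mm high, standing beyond the sash
- putty_knife: loose putty knife lying between the robot and the sash
There are look-alikes about, which are no part of the job. Of the things that look like the pane, the larger one is meant.

How it is judged (in metres and radians):
At the end, for the whole second after the job is handed in: all four catches point in over the pane within 0.26 rad (15 degrees) of square to their rails and are at rest, and the pane still lies at rest in its rebate (height within 3 mm) ((value of joint catch_1 between -0.26 and 0.26 rad or value of joint catch_1 between 6.0232 and 6.5432 rad) and (value of joint catch_2 between -0.26 and 0.26 rad or value of joint catch_2 between 6.0232 and 6.5432 rad) and (value of joint catch_3 between -0.26 and 0.26 rad or value of joint catch_3 between 6.0232 and 6.5432 rad) and (value of joint catch_4 between -0.26 and 0.26 rad or value of joint catch_4 between 6.0232 and 6.5432 rad) and velocity of joint catch_1 between -0.1 and 0.1 rad/s and velocity of joint catch_3 between -0.1 and 0.1 rad/s and height (world z) of pane between 0.019 and 0.025 m and linear speed of pane below 0.02 m/s); the robot touches nothing.
It fails at once if a catch that already held the pane is turned by more than about 15 degrees (value of joint any of catch_2, catch_4 above 0.26 rad or value of joint any of catch_2, catch_4 below -0.26 rad).
It fails at once if the pane is lifted (more than 6 mm) or pressed with more than 10 N (height (world z) of pane above 0.028 m or contact force between the fingers and pane above 10 N).
It fails at once if a catch is pinched or forced (more than 20 N between it and the fingers) (contact force between the fingers and catch_1 above 20 N or contact force between the fingers and catch_2 above 20 N or contact force between the fingers and catch_3 above 20 N or contact force between the fingers and catch_4 above 20 N).
It fails at once if a tool, jar, pot or block is moved by more than 20 mm or lifted (distance of any of cork_block, screwdriver, hammer, points_jar, pot, putty_knife from where it was at the start of the episode above 0.02 m).
It also fails if it takes over 58 s, if anything falls off the work surface, if the arm or the gripper's body presses on something with over 40 N, if the wrist force passes 120 N, or if a joint passes its speed limit or range.

### The arm

A 7-joint arm with a two-finger parallel gripper is mounted at the origin on the work surface. World frame = base frame: x ahead of the robot, y to its left, z up, the work surface at z = 0. Lengths are in mm, angles in rad, forces in N, time in s.
With the tool pointing down it reaches from about 400 to 900 mm from the base axis. Payload 5.6 kg.
Tool frame: the origin (TCP) lies midway between the tips of the shut fingers; the grasp point (between the pads) lies 19 mm behind it; z points along the fingers, y is the line along which they close (so a half turn about z gives the same grasp; the last joint's range is limited). The gripper opens to 92 mm and grips with 3 to 60 N. Pads are 20 mm wide; open, the fingers measure 128 mm over their backs; the gripper's body (75 mm by 189 mm) begins 69 mm behind the grasp point.
Start: joints at [1.222, 0.468, -0.012, 1.603, 0.006, 1.071, -0.056], TCP at [195.644, -619.866, 176.092] pointing down, gripper open.
Joint ranges: [-2.53, 2.53], [-0.31, 2.02], [-1.57, 1.55], [0.28, 2.44], [-1.29, 4.43], [0.15, 1.84], [-2.92, 2.92]. Speed limits (rad/s): [2.57, 2.57, 3.14, 3.14, 3.14, 3.14, 3.14].

### API

Orientations are given as a rotation vector (axis times angle).
In Python, from cell import robot, grip, kin, viewer gives the robot as it stands. Calls block until the motion is done:
- robot.movep(position, orientation): joint-space move of the TCP to a pose.
- robot.servo_line(position, feed=150, rotation=None): straight line of the TCP; rotation=None keeps the orientation; feed is the mean speed in mm/s.
- robot.goto_joints(angles): joint-space move.
- grip(opening, newtons=None): opening from 0.0 (shut) to 1.0 (fully open); newtons is the grip in N (None keeps the last); returns when the fingers have stopped.
- robot.hold(seconds).
- kin.ik(position, orientation): joint angles nearest the present ones, or None.
- robot.observe(): the state.
- viewer.read_camera(name): name is "side" or "top"; returns the picture (420x560x3 uint8, red, green, blue); there is no depth.
- viewer.camera_info(name): a dict with "camera_matrix" (3x3 intrinsics, pixels), "R" (3x3) and "t" (3): a world point X has camera coordinates R X + t. Camera axes: x right, y down, z forward; pixel columns grow to the right and rows downward; lengths in mm; the calibration is good to about 2 mm. A picture is of the moment at which its call begins. camera_info takes no time and is no camera call.
A pose or a line that the arm cannot do raises robot.IKError and nothing moves.
- robot.job_done(): hands the job in; it is judged then, once.
Trained networks look in the newest picture that a camera, given by its name, has taken for a name from the list of things; names that differ only in an ending like _2 or _b are one class to them, and where a whole thing is asked for, a point or a joint stands for the part that bears it (a point fixed in the world has none). Each returns a list of dicts, best first, with "confidence" (0 to 1); they miss things now and then, are a little off and sometimes report something else, mostly with a low value. They report only what shows in the picture. A call takes as long as a camera call. They do not tell look-alikes from the thing itself.
- viewer.silhouettes(name, camera): "mask" (420x560 bool, what is visible of it).
- viewer.pinpoint(name, camera): "at" ([x, y, z] in mm, in the coordinates of the camera as it stood for that picture, good to about 4 mm: a listed point, or the origin of a listed thing).
The state is a dict: "t": time; "joints": joint angles; "joint_velocities": joint speeds; "joint_torque": joint torques, N m; "tcp_pos": TCP position; "tcp_rot": TCP orientation; "contact_force": force on the tool from outside, world axes, zero at the start; "wrist_torque": the same for the moment, N m; "grip_width": opening from 0.0 (shut) to 1.0 (fully open); "grip_force": force on a finger pad.
Only numpy, scipy, OpenCV 4.12 (cv2) and the standard library are available. Lean on these libraries where they do the work, as an engineer would, in place of code of your own. Each camera call takes 0.05 s, during which the arm holds its last target. There are 200 camera calls.

## Working session

There is one attempt and no reset: what is moved stays moved. The work goes in short steps, each a Python script; the robot and the scene stay as the last script left them, time stands still between calls to the robot, and variables do not carry over. Pictures are saved under pics/ and viewed, at most 10 in all, crops included, and the job is handed in when it is done.

```bash
mkdir -p pics
python3 - <<'E'
from cell import robot, grip, kin, viewer
import cv2, numpy as np
for c in ("top","side"):
    im=viewer.read_camera(c); cv2.imwrite(f"pics/{c}0.png",im[:,:,::-1])
    i=viewer.camera_info(c); R=np.array(i["R"]);t=np.array(i["t"]); print(c,np.array(i["camera_matrix"]).round(1).tolist(),(-R.T@t).round(0),R.round(3).tolist())
    for n in ("sash","pane","catch_1_pivot","catch_1_tip","cork_block","hammer","screwdriver","putty_knife"):
        for d in viewer.pinpoint(n,c): print(n,round(d["confidence"],2),(R.T@(np.array(d["at"])-t)).round(0))
print(robot.observe())
E
```

```text
top [[468.4, 0.0, 280.6], [0.0, 468.4, 211.9], [0.0, 0.0, 1.0]] [ 213.   29. 1248.] [[0.014, -1.0, -0.005], [-0.979, -0.012, -0.203], [0.203, 0.007, -0.979]]
pane 0.97 [554.  61.  26.]
pane 0.87 [167. 306.  -1.]
catch_1_pivot 0.61 [494. 156.  40.]
catch_1_tip 0.59 [447. 191.  42.]
cork_block 0.73 [450. 192.  43.]
cork_block 0.69 [553.  65.  31.]
hammer 0.68 [517. 314.   4.]
hammer 0.32 [587. 170.  38.]
hammer 0.23 [584. 117.  39.]
screwdriver 0.67 [ 576. -173.    5.]
putty_knife 0.58 [406.  50.   4.]
side [[386.7, 0.0, 278.7], [0.0, 386.7, 218.0], [0.0, 0.0, 1.0]] [ 58. 552. 645.] [[-0.763, -0.647, 0.009], [-0.424, 0.49, -0.762], [0.488, -0.585, -0.648]]
pane 0.77 [551.  65.  25.]
catch_1_pivot 0.8 [488. 162.  42.]
catch_1_tip 0.76 [441. 188.  37.]
cork_block 0.58 [555.  66.  31.]
hammer 0.62 [518. 318.   4.]
screwdriver 0.64 [ 575. -172.   -1.]
putty_knife 0.76 [405.  53.   3.]
{'t': 0.9, 'joints': array([ 1.22196306,  0.46749589, -0.01160791,  1.60271913,  0.00602167,
        1.07141554, -0.05627726]), 'joint_velocities': array([-0.00111191, -0.00159237, -0.00013292, -0.00144766,  0.00063507,
        0.00072552, -0.00040836]), 'joint_torque': array([ 5.62238529e-04, -5.20399761e+01, -1.19336788e-02, -2.44054860e+01,
       -5.65879117e-02,  1.12428894e-02,  1.00774791e-06]), 'tcp_pos': array([ 195.65902587, -619.84412036,  176.08710702]), 'tcp_rot': array([ 3.10493279e+00,  4.78482212e-01, -8.59702871e-05]), 'contact_force': array([ 0.05980709, -1.2061552 ,  0.309735  ]), 'wrist_torque': array([ 0.01300527, -0.01410835, -0.0315766 ]), 'grip_force': 0.0, 'grip_width': 1.0044403860603692}
```

Run:
```python
import cv2
a=cv2.imread("pics/top0.png")[0:300,120:460]
cv2.imwrite("pics/topc.png",cv2.resize(a,None,fx=2,fy=2,interpolation=cv2.INTER_CUBIC))
```

```text
(no output)
```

View pics/topc.png

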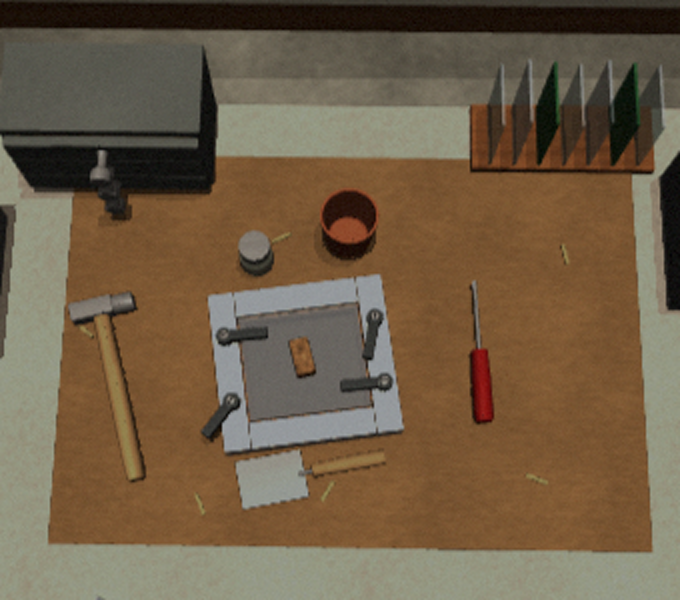

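View pics/side0.png

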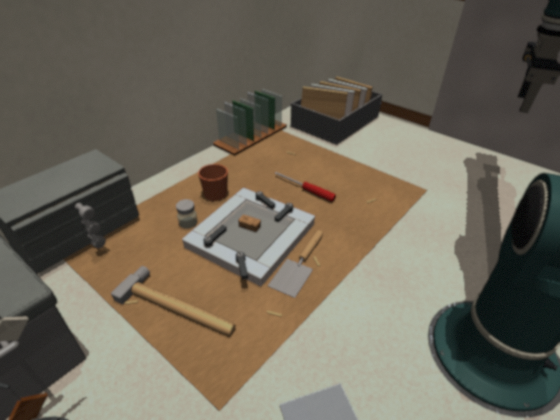

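The top crop shows that the left-near catch (hub at 232,400, tip at 208,435) and the right-far catch (hub at 375,317, tip at 369,356) are turned away. The other two point in, and the cork block is at about (302,356). The side view agrees, and the space around the sash is clear.

```bash
cat > h.py <<'E'
from cell import robot, grip, kin, viewer
import cv2, numpy as np
from scipy.spatial.transform import Rotation as Ro
def ray(c,uv,z):
    i=viewer.camera_info(c);R=np.array(i["R"]);t=np.array(i["t"]);K=np.array(i["camera_matrix"])
    d=R.T@np.linalg.inv(K)@[*uv,1];o=-R.T@t
    return o+d*(z-o[2])/d[2]
def down(yaw):  # tool pointing down, tool y axis along +-yaw
    x=np.array([np.sin(yaw),-np.cos(yaw),0]);z=np.array([0,0,-1.]);y=np.cross(z,x)
    return Ro.from_matrix(np.c_[x,y,z]).as_rotvec()
E
python3 - <<'E'
from h import *
f=lambda p,z:ray("top",(p[0]/2+120,p[1]/2),z)[:2].round(1)
for n,p in dict(LF=(224,336),LFt=(266,333),LN=(232,400),LNt=(208,435),RF=(375,317),RFt=(369,356),RN=(385,382),RNt=(342,385)).items(): print(n,f(p,47))
for p in ((208,296),(379,277),(402,430),(227,447)): print(f(p,30))
# hubs and tips from networks on both cameras
for c in ("top","side"):
    i=viewer.camera_info(c);R=np.array(i["R"]);t=np.array(i["t"])
    viewer.read_camera(c)
    for k in ("catch_1","catch_1_pivot","catch_1_tip","sash"):
        for d in viewer.silhouettes(k,c):
            m=d["mask"].astype(np.uint8); r=cv2.minAreaRect(cv2.findNonZero(m)); print(c,k,round(d["confidence"],2),m.sum(),r)
E
```

```text
LF [579.5 169.3]
LFt [584.3 113.3]
LN [491.9 155.7]
LNt [444.6 185.5]
RF [608.5 -32.3]
RFt [554.2 -24.4]
RN [518.8 -45.7]
RNt [514.   11.1]
[641.3 195.1]
[671.5 -38.5]
[457.9 -69.2]
[432. 162.]
top catch_1 0.61 148 ((229.45848083496094, 206.54527282714844), (7.801548480987549, 25.616106033325195), 42.51044845581055)
top catch_1 0.59 169 ((240.5, 167.0), (8.0, 25.0), 90.0)
top catch_1 0.59 153 ((305.70794677734375, 166.42080688476562), (7.4627790451049805, 25.373449325561523), 5.710593223571777)
top catch_1 0.48 166 ((302.5, 190.0), (8.0, 25.0), 90.0)
top catch_1 0.2 1123 ((275.1153564453125, 234.5769500732422), (25.10286521911621, 75.30859375), 78.69007110595703)
top catch_1_pivot 0.75 166 ((229.50189208984375, 206.5433807373047), (7.862977504730225, 25.677534103393555), 42.51044845581055)
top catch_1_tip 0.63 184 ((229.3342742919922, 206.35084533691406), (8.547883033752441, 25.643648147583008), 41.987213134765625)
top catch_1_tip 0.56 143 ((305.65069580078125, 166.06849670410156), (7.170908451080322, 24.496240615844727), 6.009005546569824)
top sash 0.69 3738 ((271.66925048828125, 18
[... 328 characters left out ...]
44 150 ((264.0068664550781, 200.582763671875), (23.312646865844727, 7.927474021911621), 40.23635482788086)
side catch_1 0.44 172 ((283.25, 212.75003051757812), (8.485280990600586, 23.33452033996582), 45.0)
side catch_1 0.19 177 ((264.5796203613281, 199.77069091796875), (22.50605010986328, 9.417425155639648), 28.610462188720703)
side catch_1_pivot 0.62 221 ((240.872802734375, 265.17340087890625), (26.914121627807617, 10.035775184631348), 81.25383758544922)
side catch_1_tip 0.51 201 ((240.5699920654297, 264.989990234375), (26.4457950592041, 9.616652488708496), 81.8698959350586)
side sash 0.73 3928 ((247.43003845214844, 231.6552734375), (109.07836151123047, 87.39879608154297), 26.9802303314209)
```

```bash
cat >> h.py <<'E'
YAW=np.radians(8.4); P1=np.array([490.7,156.1]); P3=np.array([608.7,-32.7])
u=lambda a:np.array([np.cos(a),np.sin(a)])
def fpos(P,phi,sgn,gap,z=38,r=40):  # finger centre behind an arm at phi, pushing in sense sgn
    return [*(P+r*u(phi)-sgn*(17+gap)*u(phi+np.pi/2)),z]
def turn(P,a0,a1,feed=35):
    s=np.sign(a1-a0)
    robot.movep(fpos(P,a0,s,9,z=130),down(a0))
    robot.servo_line(fpos(P,a0,s,9),feed=80)
    n=int(np.ceil(abs(a1-a0)/np.radians(12)))
    for a in np.linspace(a0,a1,n+1):
        robot.servo_line(fpos(P,a,s,0),feed=feed,rotation=down(a))
        o=robot.observe(); print(round(o["t"],1),np.degrees(a).round(),o["contact_force"].round(1),o["tcp_pos"].round(1),o["joints"][6].round(2))
    robot.servo_line(fpos(P,a1,s,10),feed=60)
    robot.servo_line(fpos(P,a1,s,10,z=130),feed=120)
E
python3 - <<'E'
from h import *
for P,a0,a1 in ((P3,171.7,98.4),(P1,147.8,278.4)):
    for a in np.radians(np.linspace(a0,a1,6)):
        j=kin.ik(fpos(P,a,np.sign(a1-a0),0),down(a)); print(None if j is None else np.round(j,2))
grip(0.0,5)
turn(P3,*np.radians((171.7,98.4)))
robot.movep([450,200,180],down(np.radians(147.8)))
im=viewer.read_camera("top"); cv2.imwrite("pics/t1.png",cv2.resize(im[100:260,180:380,::-1],None,fx=4,fy=4[0] if 0 else 4,interpolation=cv2.INTER_CUBIC))
print(robot.observe()["t"])
E
```

```text
[ 0.45  0.59 -0.57  1.88  0.43  0.8  -0.49]
[ 0.39  0.57 -0.5   1.89  0.38  0.78 -0.72]
[ 0.33  0.56 -0.45  1.89  0.34  0.77 -0.97]
[ 0.28  0.56 -0.42  1.88  0.31  0.77 -1.22]
[ 0.24  0.56 -0.38  1.86  0.29  0.77 -1.47]
[ 0.21  0.57 -0.35  1.84  0.27  0.78 -1.71]
[ 0.27  0.64 -0.92  2.02  0.69  0.84 -1.62]
[ 0.43  0.74 -1.13  2.05  0.86  0.93 -1.29]
[ 0.48  0.73 -1.14  2.08  0.87  0.92 -0.81]
[ 0.52  0.73 -1.15  2.08  0.86  0.92 -0.32]
[ 0.53  0.71 -1.11  2.07  0.83  0.9   0.21]
[ 0.49  0.67 -1.01  2.04  0.76  0.87  0.76]
6.9 172.0 [-0.4 -0.1  0.1] [566.7 -43.3  38.1] -0.47
7.2 161.0 [ 0.4 -0.5 -0.3] [565.4 -36.   38.1] -0.64
7.6 151.0 [-0.  -0.3  1.1] [565.5 -28.2  38. ] -0.81
8.0 140.0 [ 0.3  0.2 -0.5] [567.  -20.5  38. ] -0.97
8.4 130.0 [-0.8  0.6 -0.6] [569.9 -13.2  37.9] -1.14
8.7 119.0 [-0.5  0.2  0.3] [574.1  -6.4  37.9] -1.31
9.1 109.0 [-0.2 -0.2 -0.2] [579.4  -0.6  37.9] -1.47
9.5 98.0 [ 0.1  0.2 -0.8] [585.7   4.2  37.9] -1.63
11.7167<stdin>:8: SyntaxWarning: 'int' object is not subscriptable; perhaps you missed a comma?
```

View pics/t1.png

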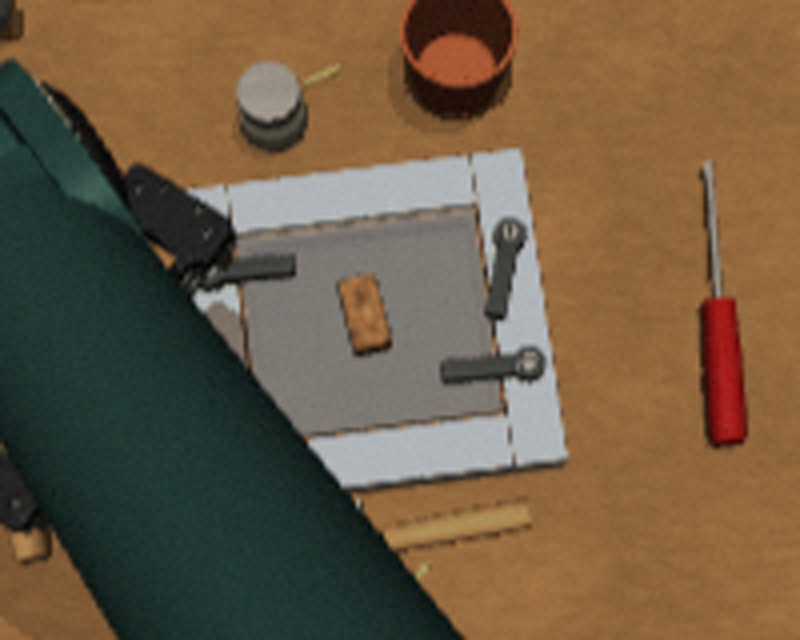

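The picture shows catch 3 unmoved (hub 509,232, tip 495,315) and nothing disturbed, so the finger missed the arm. The gripper may not have shut, so I'll check the state.

```bash
python3 - <<'E'
from h import *
o=robot.observe(); print(o["grip_width"],o["grip_force"],o["tcp_pos"],o["tcp_rot"])
print(grip(0.0,20)); o=robot.observe(); print(o["t"],o["grip_width"],o["grip_force"])
robot.movep([420,-120,250],down(np.radians(98)))
for c in ("top","side"): im=viewer.read_camera(c); cv2.imwrite(f"pics/{c}2.png",im[:,:,::-1])
print(robot.observe()["t"])
E
python3 -c "
import cv2;a=cv2.imread('pics/top2.png')[80:300,180:420];b=cv2.imread('pics/side2.png')[130:350,160:400]
cv2.imwrite('pics/c2.png',cv2.resize(cv2.hconcat([a,b]),(800,367),interpolation=cv2.INTER_CUBIC))"
```

```text
0.005673680492063059 0.0 [451.00876655 198.27903982 179.41285972] [ 2.75316889e+00  1.51257298e+00 -1.30736711e-03]
False
11.9333 0.0024824063195404986 0.0
13.2833
```

View pics/c2.png

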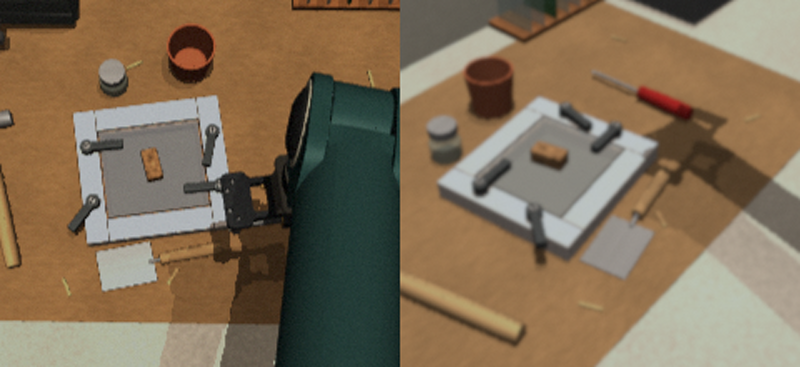

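The gripper is shut, the catch is still unturned, and the hand doesn't appear where I expected it. I'll look at the hand itself, with the commanded TCP projected into both pictures.

Run:
```python
from h import *
o=robot.observe(); R0=Ro.from_rotvec(o["tcp_rot"]).as_matrix(); print(o["tcp_pos"],R0.round(2).tolist(),o["joints"].round(2))
out=[]
for c in ("top","side"):
    im=cv2.imread(f"pics/{c}2.png"); i=viewer.camera_info(c)
    rv=cv2.Rodrigues(np.array(i["R"]))[0]
    p=np.array([o["tcp_pos"]-R0[:,2]*k for k in (0,88,180)])
    q=cv2.projectPoints(p,rv,np.array(i["t"],float),np.array(i["camera_matrix"]),None)[0][:,0]
    print(c,q.round())
    for a,col in zip(q,((0,0,255),(0,255,0),(255,0,0))): cv2.circle(im,tuple(int(v) for v in a),2,col,-1)
    x,y=q[0].astype(int); y0=max(0,min(220,y-110));x0=max(0,min(360,x-100))
    out.append(cv2.resize(im[y0:y0+200,x0:x0+200],(400,400),interpolation=cv2.INTER_CUBIC))
cv2.imwrite("pics/hand.png",cv2.hconcat(out))
```

```text
[ 420.35039481 -118.49861128  249.64339854] [[0.99, 0.14, -0.0], [0.14, -0.99, 0.0], [-0.0, -0.0, -1.0]] [ 0.51  0.04 -0.31  1.99  0.01  1.12 -1.24]
top [[352. 212.]
 [358. 203.]
 [366. 192.]]
side [[351. 133.]
 [357.  93.]
 [364.  44.]]
```

View pics/hand.png

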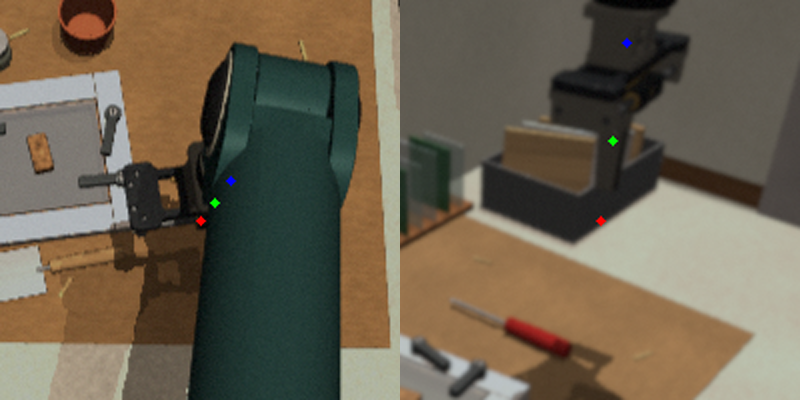

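The side picture suggests the visible fingertip ends well above the projected TCP, although the dark box behind it makes this unclear. I'll look again over a bright background, at catch 3's start pose.

```bash
cat >> h.py <<'E'
def snap(fn,h=60,cams=("side","top"),dz=(0,20,40,88)):
    o=robot.observe(); out=[]
    for c in cams:
        im=viewer.read_camera(c)[:,:,::-1].copy(); i=viewer.camera_info(c)
        p=np.array([o["tcp_pos"]+[0,0,k] for k in dz])
        q=cv2.projectPoints(p,cv2.Rodrigues(np.array(i["R"]))[0],np.array(i["t"],float),np.array(i["camera_matrix"]),None)[0][:,0]
        x,y=q[0].astype(int); x0=max(0,min(560-2*h,x-h)); y0=max(0,min(420-2*h,y-int(1.3*h)))
        f=400/(2*h); a=cv2.resize(im[y0:y0+2*h,x0:x0+2*h],(400,400),interpolation=cv2.INTER_CUBIC)
        for k in q: cv2.circle(a,tuple(int(v) for v in (k-[x0,y0]+.5)*f),3,(0,0,255),1)
        out.append(a)
    cv2.imwrite(fn,cv2.hconcat(out)); print(o["t"],o["tcp_pos"].round(1),o["grip_width"])
E
python3 - <<'E'
from h import *
a=np.radians(171.7)
robot.movep(fpos(P3,a,-1,9,z=130),down(a)); robot.servo_line(fpos(P3,a,-1,9,z=60),feed=120)
snap("pics/h3.png")
E
```

```text
14.9167 [565.9 -52.8  60.7] 0.00338550584180095
```

View pics/h3.png

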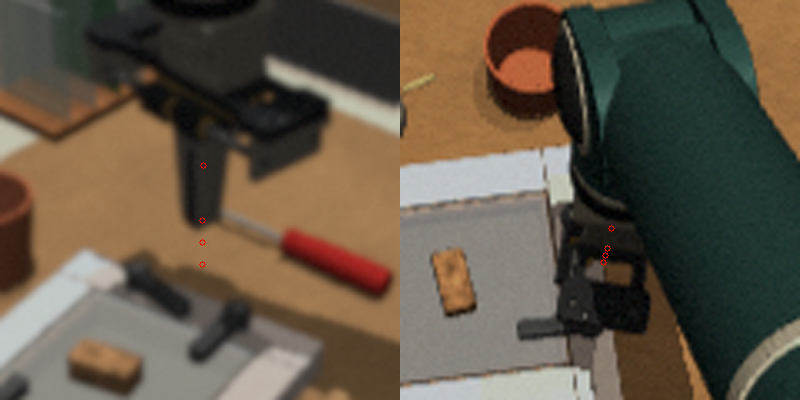

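The fingertip shows at crop (200,228), about 33 mm above the reported TCP, which is why the sweep passed over the catch. I'll find the true tip height by touching the rail top (z = 30) very gently in small steps.

Run:
```python
from h import *
a=np.radians(171.7)
robot.servo_line(fpos(P3,a,-1,7,z=25),feed=60)
f0=np.mean([robot.observe()["contact_force"] for _ in range(5)],0)
z=25; 
while z>-12:
    z-=1; robot.servo_line(fpos(P3,a,-1,7,z=z),feed=20)
    F=robot.observe()["contact_force"]-f0
    if abs(F[2])>3: break
print(z,F.round(1),robot.observe()["tcp_pos"])
zt=z
robot.servo_line(fpos(P3,a,-1,7,z=z+7),feed=40)
snap("pics/h4.png",h=50)
```

```text
-9 [-2.7  0.   9.2] [565.67597892 -50.68935779  -8.09171398]
24.575 [565.9 -50.7  -1.8] 0.003794760462691727
```

View pics/h4.png

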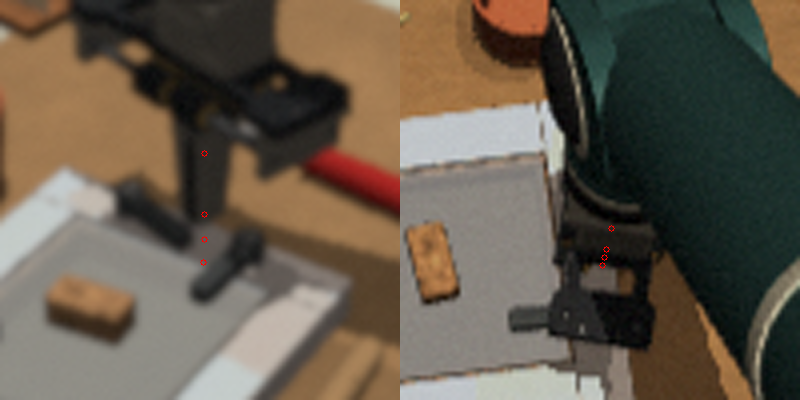

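Contact came at TCP z ≈ -8.5, so the tip is about 38 mm above the reported TCP. It now sits right beside catch 3. I'll push with TCP z = -1 and a force guard.

```bash
cat >> h.py <<'E'
def push(P,a0,a1,z=-1,feed=45,up=60):
    s=np.sign(a1-a0); f0=np.mean([robot.observe()["contact_force"] for _ in range(5)],0)
    n=int(np.ceil(abs(a1-a0)/np.radians(12)))
    for a in np.linspace(a0,a1,n+1):
        robot.servo_line(fpos(P,a,s,0,z),feed=feed,rotation=down(a))
        o=robot.observe(); F=o["contact_force"]-f0; print(round(o["t"],1),np.degrees(a).round(),F.round(1))
        if np.linalg.norm(F)>10: print("ABORT"); break
    robot.servo_line(fpos(P,a,s,10,z),feed=60)
    robot.servo_line(fpos(P,a,s,10,up),feed=120)
E
python3 - <<'E'
from h import *
push(P3,*np.radians((171.7,98.4)))
a=np.radians(147.8); robot.movep(fpos(P1,a,1,9,z=60),down(a))
im=viewer.read_camera("top"); cv2.imwrite("pics/t5.png",cv2.resize(im[100:260,180:380,::-1],None,fx=4,fy=4,interpolation=cv2.INTER_CUBIC))
print(robot.observe()["t"],robot.observe()["tcp_pos"])
E
```

```text
25.0 172.0 [ 1.4 -0.1 -0. ]
25.3 161.0 [-0.2  0.1  0.4]
25.6 151.0 [ 0.8 -0.8  0.6]
26.0 140.0 [ 0.8 -0.2 -0.1]
26.3 130.0 [ 0.8 -0.9 -0.3]
26.6 119.0 [-0.2 -0.4  0.5]
27.0 109.0 [ 0.4 -0.1  0.3]
27.3 98.0 [-0.   0.8  0.3]
29.2333 [472.01140474 197.35398293  59.74132156]
```

View pics/t5.png

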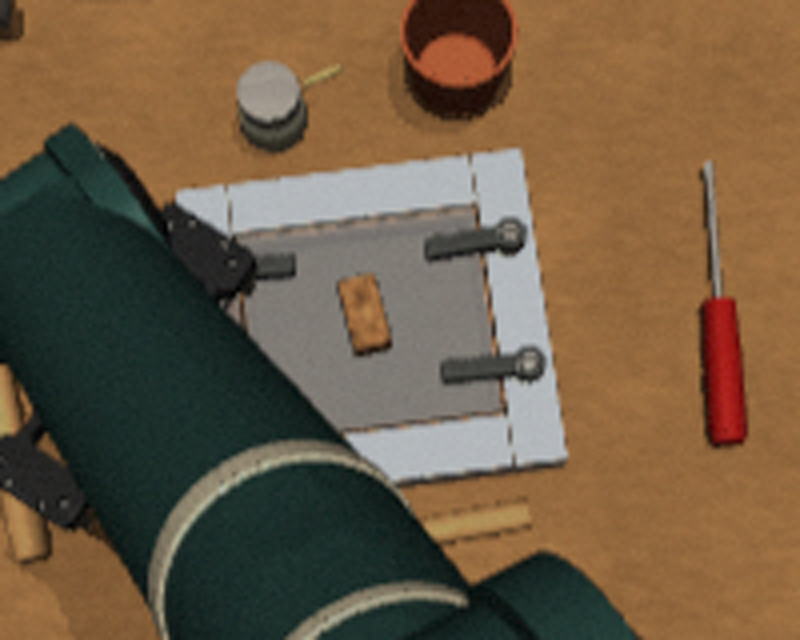

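Catch 3 now points in (hub 510,236, tip 428,248), parallel to catch 4. Nothing else has moved, so catch 1 is next.

Run:
```python
from h import *
a=np.radians(147.8); robot.servo_line(fpos(P1,a,1,9,z=-1),feed=60)
push(P1,a,np.radians(278.4))
robot.servo_line([480,90,160],feed=200)
robot.movep([430,-230,200],down(np.radians(180)))
im=viewer.read_camera("top"); cv2.imwrite("pics/t6.png",cv2.resize(im[100:260,180:380,::-1],None,fx=4,fy=4,interpolation=cv2.INTER_CUBIC))
print(robot.observe()["t"],robot.observe()["tcp_pos"])
```

```text
30.8 148.0 [-0.2  0.5 -0.4]
31.1 160.0 [ 0.1  0.6 -0.2]
31.5 172.0 [-0.4  0.1  0.1]
31.8 183.0 [-0.6  1.9  1. ]
32.2 195.0 [-0.1 -0.4  0.3]
32.5 207.0 [-0.   1.1  0.8]
32.9 219.0 [ 0.5  1.1 -1. ]
33.3 231.0 [ 0.2  0.5 -0.8]
33.6 243.0 [-0.6 -0.   0.2]
34.0 255.0 [-0.2  0.7 -0.8]
34.3 267.0 [0.  0.5 1.1]
34.7 278.0 [ 0.5 -0.1 -0.2]
37.625 [ 430.49357327 -228.29649471  199.65312042]
```

View pics/t6.png

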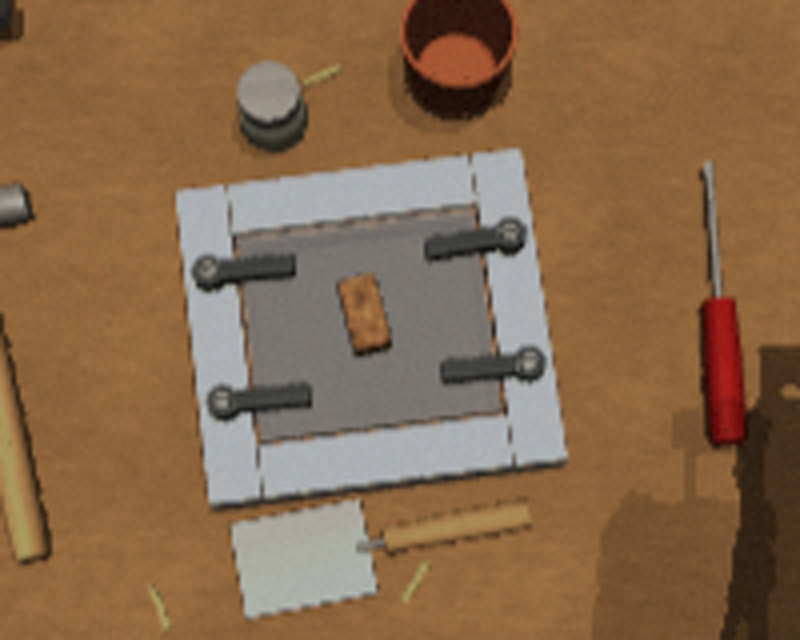

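All four catches point in square: catch 1 runs from hub (222,402) to tip (310,394). The block, tools, jar and pot are where they were, so I'm handing in.

```bash
python3 -c "
from cell import robot
print(robot.job_done())"
```

```text
the job is handed in; nothing more can be done
None
```

I turned both turned-away catches (1 and 3) in over the glass, square to within a few degrees in the last picture; nothing else had visibly moved, and I handed the job in at about 38 s (the verdict was not reported).

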